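Transfer parcels to the dispatch rack in reverse order

TASK

Move the four parcels from the plywood packing rack to the empty metal dispatch rack so that they stand there in reverse order: the parcel now at the left end (seen from the robot) goes to the right-end bay, the second from the left to the second from the right, and so on. Stand each one upright in the middle of its own bay, on the bay's mat, and never let a parcel tip over. Do not disturb the tape dispenser, the tape roll or the pen pot.

Things in the scene. Friction and masses are not known exactly. Their poses are not given: they have to be found in the camera images.
- packing_rack: Fixed plywood rack, full at the start, 360 mm long (y) by 100 (x). 5 mm dividers, tops 36 mm above the bench, make four 85 mm wide bays, open front and back; bay middles at y = 135, 45, -45, -135 mm, each with a black rubber mat 74 mm square, its top 15 mm above the bench. Origin: centre of underside, on the bench; +x away from the robot, +y to its left, z up.
- dispatch_rack: Fixed bare-metal rack, empty at the start, 360 mm long (y) by 100 (x). 5 mm dividers, tops 36 mm above the bench, make four 85 mm wide bays, open front and back; bay middles at y = 135, 45, -45, -135 mm, each with a black rubber mat 74 mm square, its top 15 mm above the bench. Origin: centre of underside, on the bench; +x away from the robot, +y to its left, z up.
- tube: Mailing tube of cardboard with white end caps, standing on end, 51 mm across, 100 mm high, about 120 g (70 to 140 percent of it). Origin: centre of its underside, z up. Round, so any yaw does. Grip it in its upper third. Grasp it across x, fingers at the rack's open front and back. Starts upright near the middle of a packing-rack bay, within 6 degrees of square.
- tall_carton: Tall slim cardboard carton with a strip of yellow tape on top, 44 mm (x) by 44 mm (y), 115 mm high, about 250 g (70 to 140 percent of it). Origin: centre of its underside, z up. Grip it in its upper third. Grasp it across x, fingers at the rack's open front and back. Starts upright near the middle of a packing-rack bay, within 6 degrees of square.
- low_carton: Low cardboard carton with a white label on top, 52 mm (x) by 62 mm (y, along the row), only 45 mm high, about 200 g (70 to 140 percent of it). Origin: centre of its underside, z up. Grasp it across x, fingers at the rack's open front and back. Starts upright near the middle of a packing-rack bay, within 6 degrees of square.
- gable_box: Cardboard gable box: walls 52 mm (x) by 54 mm (y) and 48 mm high, then a sloping roof with a ridge along y, 66 mm high in all, about 150 g (70 to 140 percent of it). Origin: centre of its underside, z up. Hold it by the upright walls below the roof. Grasp it across x, fingers at the rack's open front and back. Starts upright near the middle of a packing-rack bay, within 6 degrees of square.
- mat_tube: The fixed rubber mat of the packing rack on which the tube stands at the start: it marks that parcel's old bay and does not move. 74 by 74 by 3 mm; origin at the centre of its underside, 12 mm above the bench; axes as the rack's.
- mat_tall_carton: The fixed rubber mat of the packing rack on which the tall carton stands at the start: it marks that parcel's old bay and does not move. 74 by 74 by 3 mm; origin at the centre of its underside, 12 mm above the bench; axes as the rack's.
- mat_low_carton: The fixed rubber mat of the packing rack on which the low carton stands at the start: it marks that parcel's old bay and does not move. 74 by 74 by 3 mm; origin at the centre of its underside, 12 mm above the bench; axes as the rack's.
- mat_gable_box: The fixed rubber mat of the packing rack on which the gable box stands at the start: it marks that parcel's old bay and does not move. 74 by 74 by 3 mm; origin at the centre of its underside, 12 mm above the bench; axes as the rack's.
- tape_dispenser: Bystander, well aside of the racks to the robot's left: red bench tape dispenser, 60 by 170 mm, 115 mm high. Origin: centre of its underside.
- tape_roll: Bystander, to the robot's right: loose yellow roll of tape lying flat, 100 mm across, 48 mm high. Origin: centre of its underside.
- pen_pot: Bystander, to the robot's right: black round pot, 70 mm across, 90 mm high, with pens standing up to 135 mm. Origin: centre of its underside.
Things that resemble listed ones, but are neither listed nor needed, are in the scene too. Leave any blue look-alike of the tall_carton alone.

How it is judged:
By the outcome, as a careful person would: the job done as asked, in the order asked, and still so for the second after the job is handed in, with the robot touching nothing.
It also fails if it takes over 99 s, if anything falls off the work surface, if the arm or the gripper's body presses on something with over 40 N, if the wrist force passes 120 N, or if a joint passes its speed limit or range.

ROBOT

A 6-joint arm with a two-finger parallel gripper is mounted at the origin on the work surface. World frame = base frame: x ahead of the robot, y to its left, z up, the work surface at z = 0. Lengths are in mm, angles in rad, forces in N, time in s.
With the tool pointing down it reaches from about 150 to 775 mm from the base axis. Payload 6.1 kg.
Tool frame: the origin (TCP) lies at the very end of the fingers, on their centre line; the grasp point (between the pads) lies 19 mm behind it; z points along the fingers, y is the direction in which the jaws open and shut (so a half turn about z gives the same grasp; the last joint's range is limited). The gripper opens to 85 mm and grips with 20 to 120 N. Pads are 22 mm wide; open, the fingers measure 114 mm over their backs; the gripper's body (76 mm by 85 mm) begins 54 mm behind the grasp point. The pads swing forward as they close: fully open they stand 13 mm farther back than shut.
Start: joints at [1.28, 0.126, -0.04, 1.405, 0, 1.571], TCP at [150.521, 502.943, 231.295] pointing down, gripper open.
Joint ranges: [-2.72, 2.72], [-0.95, 1.95], [-1.27, 1.35], [-1.78, 2.02], [-1.46, 1.47], [-3.14, 3.14]. Speed limits (rad/s): [2.39, 2.39, 3.01, 3.14, 3.14, 3.14].

INTERFACE

Orientations are given as a unit quaternion [w, x, y, z].
In Python, from station import ctrl gives the robot as it stands. The module is installed in compiled form; this text tells all that it offers.
- The arm moves only by the tool arm_command, never from a script. Its argument "motion" is a list that holds one entry, the list of rows, each a list of 5 numbers: the shift along the tool's x, y, z scaled (see below), then the turn about the tool's z scaled (see below), then the finger opening in mm, from 0 to 85.4. A call has 1 to 5 rows; each row shifts and turns the commanded pose from where the row before left it, along the tool's axes as they then stand; what a row does not reach is not made up. The controller multiplies each number of a shift by 250 mm and each number of a turn by pi/2 rad. A row lasts 1/8 s, in which the tool goes at most 62.5 mm and 10.7 degrees, less where a joint would pass 70% of its speed; a pose out of reach is approached as far as the arm can. A call with a number of a shift or a turn outside -1 to 1 is refused whole. A call with a gripper value outside its range is refused whole. The fingers move at their own pace and stop on an object; the grip force is fixed at half the most. Time passes only in rows, so rows that do not move let the fingers close. It gives the time, the measured TCP pose, the force and the opening at its end, in the units of the state.
- ctrl.observe(): the state, without advancing time (a new reading comes with each control period).
- ctrl.read_camera(name): name is "side" or "top"; returns (picture, depth): 400x640x3 uint8, red, green, blue; 400x640 float32, mm along the optical axis (not along the pixel's ray), 0 where there is no reading.
- ctrl.camera_model(name): a dict with "fx", "fy", "cx", "cy" (pixels), "xyz" and "attitude" of the camera in the world. Camera axes: x right, y down, z forward; pixel columns grow to the right and rows downward; lengths in mm; the calibration is good to about 2 mm. A picture is of the moment at which its call begins. camera_model takes no time and is no camera call.
- ctrl.finish_job(): hands the job in, once; it reports no verdict.
The state is a dict: "clock": time; "joint_pos": joint angles; "dq": joint speeds; "tau": joint torques, N m; "eef_pos": TCP position; "orientation": TCP orientation; "wrist_force": force on the tool from outside, world axes, zero at the start; "wrist_torque": the same for the moment, N m; "gripper_width": finger opening in mm.
Only numpy, scipy, OpenCV 4.12 (cv2) and the standard library are available. Lean on these libraries where they do the work, as an engineer would, in place of code of your own. Each camera call takes 0.05 s, during which the arm holds its last target. There are 200 camera calls.

## Working session

There is one attempt and no reset: what is moved stays moved. The work goes in short steps, Python scripts to look and compute and a tool call to move; the robot and the scene stay as the last step left them, time stands still between calls to the robot, and variables do not carry over. Pictures are saved under pics/ and viewed, about 12 in all and at most 16, crops included, and the job is handed in when it is done.

Besides the shell and the picture viewer there is one more tool, called after ">>>" as name([rows], argument=value, ...), one row to a line, values as JSON. arm_command: Moves the arm, as the interface text tells. Its arguments: {"type":"object","properties":{"motion":{"type":"array"}},"required":["motion"]}

```bash
mkdir -p pics
python3 - <<'E'
from station import ctrl
import cv2,numpy as np
for n in("top","side"):
    p,d=ctrl.read_camera(n); cv2.imwrite(f"pics/{n}0.png",p[:,:,::-1]); np.save(f"pics/{n}0.npy",d); print(n,ctrl.camera_model(n))
print(ctrl.observe())
E
```

```text
top {'fx': 418.05167504051434, 'fy': 418.05167504051434, 'cx': 321.3419543456334, 'cy': 196.53897315671352, 'xyz': array([ 416.12899842,    6.16925583, 1116.26601035]), 'attitude': array([ 0.05930224, -0.69737408,  0.71242172, -0.0510679 ])}
side {'fx': 483.6671282530504, 'fy': 483.6671282530504, 'cx': 323.0044329904966, 'cy': 211.92925457828403, 'xyz': array([ 213.36967757, -841.40315853,  917.27291938]), 'attitude': array([-0.389238  ,  0.89539726, -0.1977136 ,  0.08756056])}
{'clock': 0.1, 'joint_pos': array([ 1.27999514e+00,  1.26350527e-01, -4.04989209e-02,  1.40541769e+00,
       -6.22354981e-07,  1.57085747e+00]), 'dq': array([-5.04147224e-04,  1.72120688e-04,  2.66057779e-03, -3.69436838e-04,
        2.05983907e-04,  5.96123991e-05]), 'tau': array([ 1.60224696e-03, -4.36904955e+01,  3.53605413e+01,  1.37372155e-02,
        2.07616877e-04,  1.51482517e-06]), 'eef_pos': array([150.42184626, 502.60249416, 230.59387291]), 'orientation': array([-1.06222179e-04,  1.44919018e-01,  9.89443246e-01, -7.27695786e-04]), 'wrist_force': array([0.4548807 , 0.49833434, 0.56818151]), 'wrist_torque': array([-0.02495429, -0.02213228, -0.00678463]), 'gripper_width': 85.3924598205536}
```

View pics/top0.png

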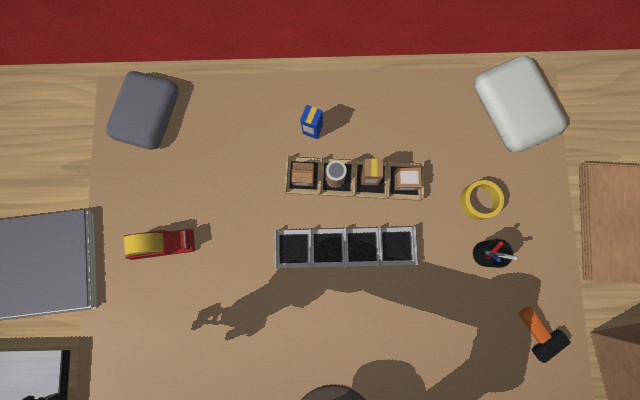

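View pics/side0.png

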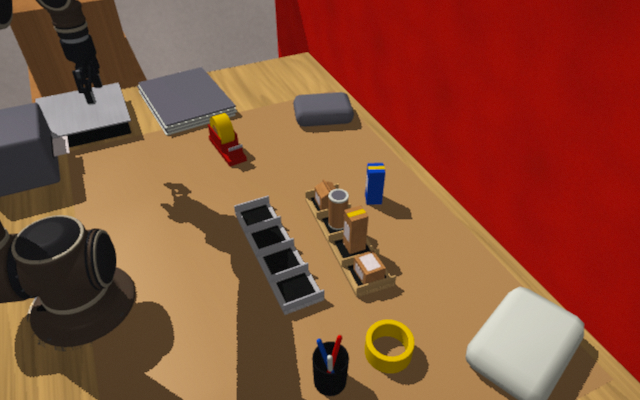

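The order from the left is gable box (302,173), tube (336,172), tall carton with yellow tape (372,170), low carton (407,178). The empty metal dispatch rack is at (346,247), in front of the packing rack. Look-alike: the blue carton at (312,122), which stands outside the rack, so I leave it. I'll check this in a close crop.

```bash
cat > h.py <<'E'
import numpy as np,cv2
from scipy.spatial.transform import Rotation as R
from station import ctrl
def cam(n):
    m=ctrl.camera_model(n); q=np.array(m["attitude"]); return m,R.from_quat(q[[1,2,3,0]]).as_matrix()
def cloud(n,d):
    m,A=cam(n); v,u=np.mgrid[:400,:640]
    P=np.stack([(u-m["cx"])/m["fx"]*d,(v-m["cy"])/m["fy"]*d,d],-1)
    return P@A.T+m["xyz"]
def ray(n,u,v,z):
    m,A=cam(n); r=A@[(u-m["cx"])/m["fx"],(v-m["cy"])/m["fy"],1]
    return m["xyz"]+r*(z-m["xyz"][2])/r[2]
def proj(n,P):
    m,A=cam(n); c=(np.asarray(P)-m["xyz"])@A; return c[...,:2]/c[...,2:]*[m["fx"],m["fy"]]+[m["cx"],m["cy"]]
E
python3 - <<'E'
from h import *
p=cv2.imread("pics/top0.png"); cv2.imwrite("pics/crop0.png",cv2.resize(p[152:272,270:430],None,fx=5,fy=5,interpolation=cv2.INTER_CUBIC))
W=cloud("top",np.load("pics/top0.npy"))
for u,v in[(302,173),(336,172),(372,165),(407,178),(294,248),(397,246),(200,300),(450,220)]: print(u,v,W[v,u].round(1))
E
```

```text
302 173 [642.6  64.8  72.4]
336 172 [633.8 -20.8 115.4]
372 165 [ 645.7 -107.6  130.7]
407 178 [ 625.9 -204.1   60.3]
294 248 [454.9  91.4  17.2]
397 246 [ 454.7 -178.3   11.3]
200 300 [ 3.257e+02  3.399e+02 -2.000e-01]
450 220 [ 520.9 -324.1    1.5]
```

View pics/crop0.png

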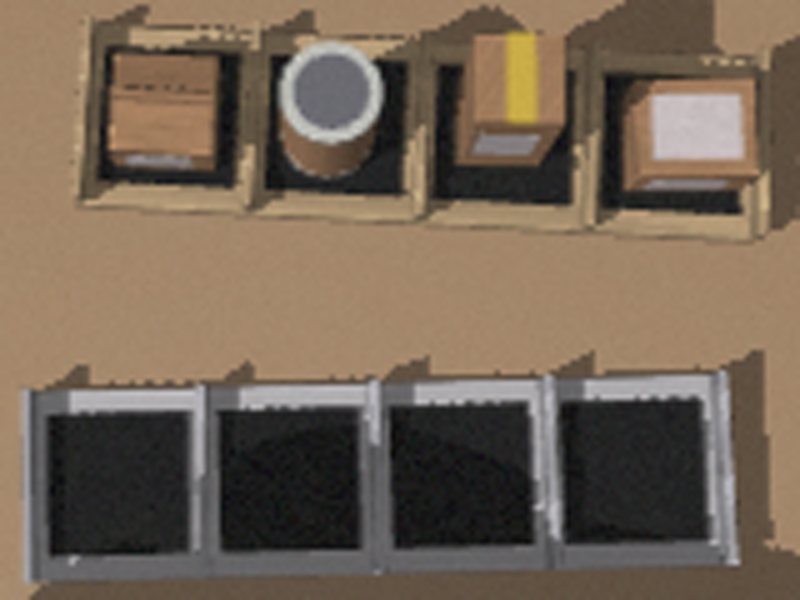

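The crop confirms the order: gable box, tube, tall carton with yellow tape, low carton. The dispatch bays are empty, with mats centred at crop x ≈ 120, 292, 462 and 634, y ≈ 480. Next I measure positions from depth and mat corners.

Run:
```python
from h import *
W=cloud("top",np.load("pics/top0.npy"))
x,y,z=W[...,0],W[...,1],W[...,2]
def fit(n,yc,zl,zh):
    m=(abs(y-yc)<45)&(abs(x-635)<50)&(z>zl)&(z<zh)
    q=W[m][:,:2]; print(n,len(q),"z",np.median(z[m]).round(1),"rect",cv2.minAreaRect(q.astype(np.float32)),"mean",q.mean(0).round(1), "mid",((np.percentile(q,1.5,0)+np.percentile(q,98.5,0))/2).round(1))
fit("gable",65,58,90);fit("tube",-21,108,125);fit("tall",-108,124,140);fit("low",-204,53,68)
for i,c in enumerate([[(48,413),(190,410),(194,553),(50,556)],[(220,409),(360,407),(366,548),(220,551)],[(390,407),(530,403),(536,544),(393,548)],[(562,403),(702,400),(711,540),(562,545)]]):
    P=np.array([ray("top",269.6+a/5,151.6+b/5,15) for a,b in c]); print("bay",i,P.mean(0).round(1), (P[1]-P[0]).round(1))
for n,c,h in[("tube",[(332,92)],115),("low",[(628,82),(753,80),(758,178),(630,180)],60),("tall",[(476,35),(565,35),(560,122),(470,122)],130)]:
    P=np.array([ray("top",269.6+a/5,151.6+b/5,h) for a,b in c]); print(n,P.mean(0).round(1),P[:, :2].round(0).tolist())
# packing rack corners (top of end dividers / base z12)
P=np.array([ray("top",269.6+a/5,151.6+b/5,15) for a,b in [(105,185),(740,213)]]); print(P.round(1),np.arctan2(*(P[1]-P[0])[:2])*57.3)
```

```text
gable 416 z 69.0 rect ((646.8917236328125, 64.13204956054688), (53.08424377441406, 52.277099609375), 84.33533477783203) mean [645.  64.] mid [646.   63.7]
tube 335 z 115.1 rect ((639.1466674804688, -20.71190643310547), (49.02311706542969, 49.49483108520508), 43.934818267822266) mean [638.6 -20.7] mid [638.8 -20.1]
tall 336 z 129.9 rect ((640.651123046875, -112.52326965332031), (44.02694320678711, 44.68923568725586), 87.7830810546875) mean [ 639.6 -111.9] mid [ 639.9 -112.2]
low 493 z 59.8 rect ((628.5154418945312, -209.048095703125), (52.45647430419922, 62.20153045654297), 0.316678524017334) mean [ 627.2 -208.9] mid [ 627.7 -208.8]
bay 0 [454.7  92.4  15. ] [ -0.  -74.8   0. ]
bay 1 [455.    2.9  15. ] [ -0.5 -73.6   0. ]
bay 2 [454.8 -86.4  15. ] [  0.5 -73.6   0. ]
bay 3 [ 454.8 -176.2   15. ] [  0.  -73.4   0. ]
tube [638.9 -21.  115. ] [[639.0, -21.0]]
low [ 627.  -206.9   60. ] [[653.0, -175.0], [652.0, -240.0], [601.0, -239.0], [602.0, -174.0]]
tall [ 640.2 -110.2  130. ] [[662.0, -91.0], [661.0, -134.0], [618.0, -130.0], [619.0, -86.0]]
[[ 613.1   99.1   15. ]
 [ 590.3 -239.    15. ]] -176.15573585905875
```

>>> arm_command([
  [[0,0,0,0.11,85],[0,0,0,0.11,85],[0,0,0,0.11,85],[0,0,0,0.11,85],[0,0,0,0.11,85]],
])

```text
clock: 0.72
eef_pos: [150.5, 502.7, 230.8]
orientation: [0.0, 0.548, 0.836, -0.0]
wrist_force: [-0.8, -0.3, -0.8]
gripper_width: 84.6
```

>>> arm_command([
  [[0,0,0,0.11,85],[0,0,0,0.11,85],[0,0,0,0.089,85],[-0.07,0.09,0,0,85],[-0.12,0.16,0,0,85]],
])

```text
clock: 1.35
eef_pos: [209.5, 451.1, 230.6]
orientation: [0.0, 0.73, 0.683, -0.0]
wrist_force: [1.1, 0.1, 0.7]
gripper_width: 85.1
```

```bash
cat >> h.py <<'E'
def go(x,y,z,yaw=None):
    "shift and turn, in move units, from the measured pose to the target"
    s=ctrl.observe(); q=np.array(s["orientation"]); M=R.from_quat(q[[1,2,3,0]]).as_matrix()
    a=np.degrees(np.arctan2(M[1,1],M[0,1])); d=M.T@(np.array([x,y,z])-s["eef_pos"])
    print("t",round(s["clock"],2),"p",s["eef_pos"].round(1),"yaw",round(a,2),"tilt",np.degrees(np.arccos(-M[2,2])).round(2),"F",s["wrist_force"].round(1),"w",round(s["gripper_width"],1))
    print("shift",(d/250).round(3),"turn",None if yaw is None else round((a-yaw)/90,3))
E
python3 -c "
from h import *
go(645.5,64,180,-4)"
```

```text
t 1.35 p [209.5 451.1 230.6] yaw -3.81 tilt 0.06 F [1.1 0.1 0.7] w 85.1
shift [-1.429  1.843  0.203] turn 0.002
```

>>> arm_command([
  [[-0.13,0.168,0,0,85],[-0.13,0.168,0,0,85],[-0.13,0.168,0,0,85],[-0.13,0.168,0,0,85],[-0.13,0.168,0,0,85]],
])

```text
clock: 1.98
eef_pos: [408.8, 273.2, 231.0]
orientation: [-0.0, 0.731, 0.682, -0.0]
wrist_force: [0.5, 0.7, 0.5]
gripper_width: 84.9
```

>>> arm_command([
  [[-0.13,0.168,0,0,85],[-0.13,0.168,0,0,85],[-0.13,0.168,0,0,85],[-0.13,0.168,0,0,85],[-0.13,0.168,0,0,85]],
])

```text
clock: 2.6
eef_pos: [607.0, 96.6, 230.8]
orientation: [-0.0, 0.731, 0.682, -0.0]
wrist_force: [-0.0, 0.3, 0.1]
gripper_width: 85.2
```

>>> arm_command([
  [[-0.13,0.168,0,0,85],[0,0,0,0,85]],
])

```text
clock: 2.85
eef_pos: [647.4, 59.9, 229.0]
orientation: [-0.001, 0.733, 0.681, -0.001]
wrist_force: [-0.8, 0.5, -0.6]
gripper_width: 84.9
```

```bash
python3 -c "
from h import *
go(645.5,64,25,-4)
p,d=ctrl.read_camera('side'); W=cloud('side',d); c=proj('side',[640,20,60]).astype(int); print(c)
x0,y0=c-[90,70]; cv2.imwrite('pics/s1.png',cv2.resize(p[y0:y0+140,x0:x0+180,::-1],None,fx=4,fy=4)); print(x0,y0)"
```

```text
t 2.85 p [647.4  59.9 229. ] yaw -4.2 tilt 0.14 F [-0.8  0.5 -0.6] w 84.9
shift [ 0.016 -0.007  0.816] turn -0.002
[330 201]
240 131
```

View pics/s1.png

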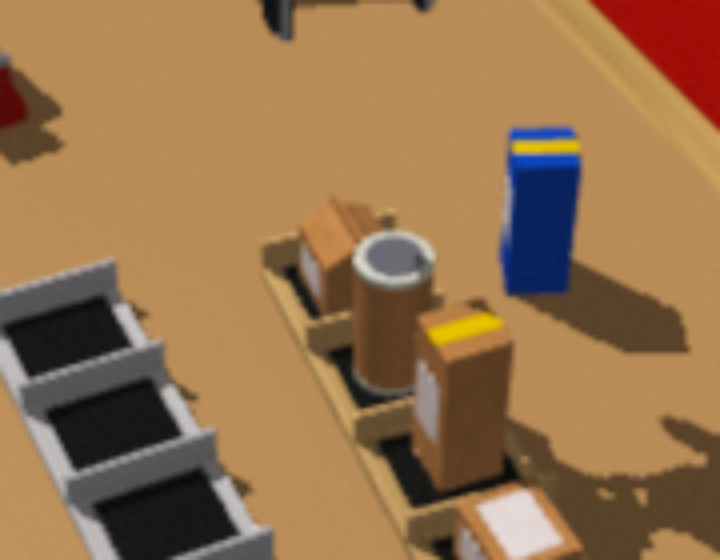

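>>> arm_command([
  [[0.016,-0.007,0.15,0,85],[0,0,0.2,0,85],[0,0,0.2,0,85],[0,0,0.17,0,85],[0,0,0.09,0,85]],
])

```text
clock: 3.52
eef_pos: [641.5, 67.8, 26.2]
orientation: [-0.001, 0.731, 0.683, -0.001]
wrist_force: [0.4, -0.6, -0.0]
gripper_width: 84.9
```

>>> arm_command([
  [[0,0,0.026,0,85],[0,0,0,0,85]],
])

```text
clock: 3.78
eef_pos: [644.0, 67.4, 22.9]
orientation: [0.0, 0.731, 0.683, 0.0]
wrist_force: [-0.1, 0.9, 0.5]
gripper_width: 85.1
```

```bash
python3 -c "
from h import *
go(645.5,64,20,-4)
p,d=ctrl.read_camera('side'); x0,y0=240,101; cv2.imwrite('pics/s2.png',cv2.resize(p[y0:y0+140,x0:x0+180,::-1],None,fx=4,fy=4))"
```

```text
t 3.77 p [644.   67.4  22.9] yaw -3.92 tilt 0.01 F [-0.1  0.9  0.5] w 85.1
shift [-0.013  0.007  0.012] turn 0.001
```

View pics/s2.png

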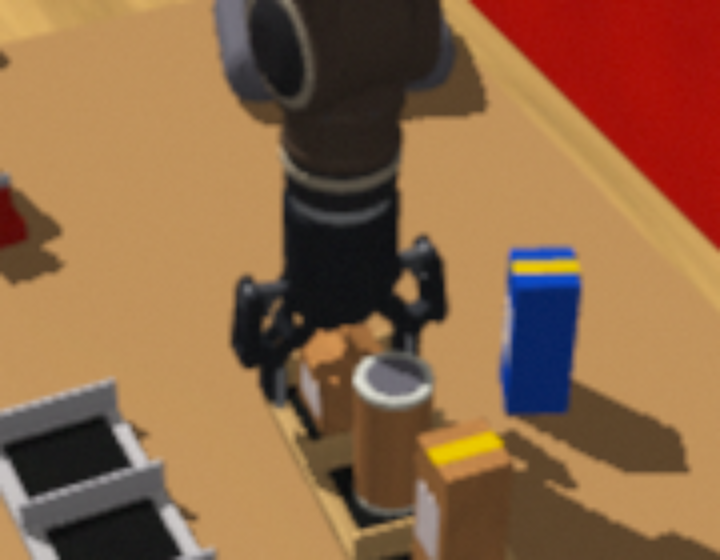

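The fingers straddle the gable box, at crop (275,385) and (405,330), clear of the tube and the rack. Closing.

>>> arm_command([
  [[-0.013,0.007,0.008,0,85],[0,0,0,0,40],[0,0,0,0,40],[0,0,0,0,40],[0,0,0,0,40]],
])

```text
clock: 4.45
eef_pos: [646.4, 63.3, 21.1]
orientation: [0.001, 0.731, 0.682, 0.001]
wrist_force: [1.3, -1.2, 4.4]
gripper_width: 51.0
```

```bash
python3 -c "
from h import *
go(645.5,64,170,-4)"
```

```text
t 4.45 p [646.4  63.3  21.1] yaw -3.98 tilt 0.09 F [ 1.3 -1.2  4.4] w 51.0
shift [ 0.003 -0.003 -0.596] turn 0.0
```

>>> arm_command([
  [[0,0,-0.05,0,40],[0,0,-0.12,0,40],[0,0,-0.16,0,40],[0,0,-0.16,0,40],[0,0,-0.11,-0.044,40]],
])

```text
clock: 5.08
eef_pos: [645.7, 63.4, 172.5]
orientation: [0.0, 0.707, 0.708, 0.0]
wrist_force: [0.1, -0.5, -0.9]
gripper_width: 51.5
```

```bash
python3 -c "
from h import *
go(454.8,-176.2,171,0)"
```

```text
t 5.08 p [645.7  63.4 172.5] yaw 0.09 tilt 0.05 F [ 0.1 -0.5 -0.9] w 51.5
shift [-0.957 -0.765  0.005] turn 0.001
```

>>> arm_command([
  [[-0.07,-0.055,0,0,40],[-0.14,-0.112,0,0,40],[-0.14,-0.112,0,0,40],[-0.14,-0.112,0,0,40],[-0.14,-0.112,0,0,40]],
])

```text
clock: 5.7
eef_pos: [518.4, -94.9, 170.4]
orientation: [-0.0, 0.707, 0.707, -0.0]
wrist_force: [0.2, 0.5, -1.9]
gripper_width: 51.6
```

>>> arm_command([
  [[-0.14,-0.112,0,0,40],[-0.13,-0.104,0,0,40],[-0.057,-0.046,0,0,40],[0,0,0,0,40],[0,0,0,0,40]],
])

```text
clock: 6.32
eef_pos: [455.0, -175.3, 170.3]
orientation: [-0.0, 0.707, 0.707, 0.0]
wrist_force: [0.9, -0.1, -1.9]
gripper_width: 51.6
```

```bash
python3 -c "
from h import *
go(454.8,-176.2,23,0)
p,d=ctrl.read_camera('side'); x0,y0=200,170; cv2.imwrite('pics/s3.png',cv2.resize(p[y0:y0+150,x0:x0+200,::-1],None,fx=4,fy=4))
p,d=ctrl.read_camera('top'); np.save('pics/t3.npy',d); cv2.imwrite('pics/t3.png',cv2.resize(p[152:272,270:430,::-1],None,fx=4,fy=4))"
```

```text
t 6.33 p [ 455.  -175.3  170.3] yaw 0.02 tilt 0.03 F [ 0.9 -0.1 -1.9] w 51.6
shift [-0.004 -0.001  0.589] turn 0.0
```

View pics/s3.png

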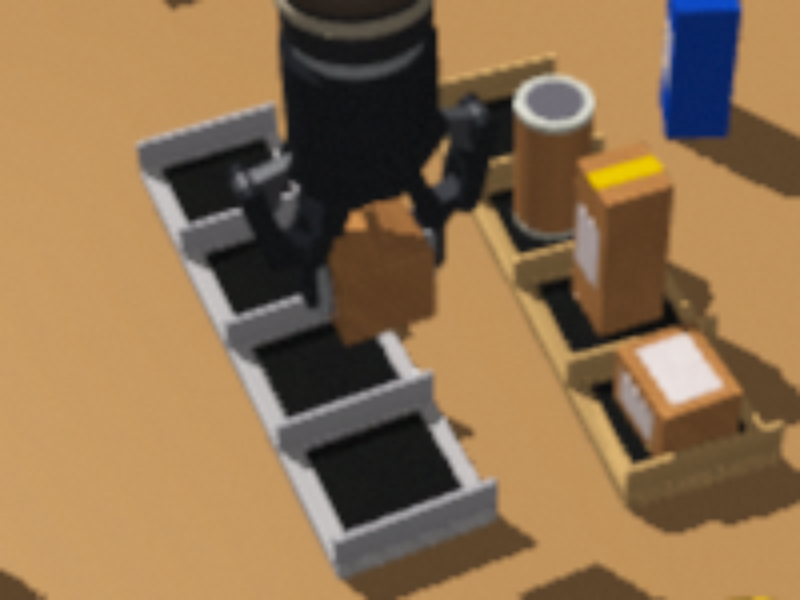

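The gable box hangs upright between the fingers at crop (382,275), and the end bay at (385,470) is free. Lowering it.

>>> arm_command([
  [[-0.003,0,0.08,0,40],[0,0,0.16,0,40],[0,0,0.17,0,40],[0,0,0.12,0,40],[0,0,0.04,0,40]],
])

```text
clock: 7.05
eef_pos: [453.6, -175.5, 25.9]
orientation: [-0.002, 0.707, 0.708, -0.001]
wrist_force: [-0.7, 0.9, -2.2]
gripper_width: 51.3
```

>>> arm_command([
  [[0,0,0.016,0,40],[0,0,0.007,0,40],[0,0,0,0,40]],
])

```text
clock: 7.42
eef_pos: [455.2, -176.9, 23.0]
orientation: [0.001, 0.707, 0.707, 0.0]
wrist_force: [-0.6, 0.3, -1.8]
gripper_width: 51.2
```

```bash
python3 -c "
from h import *
go(454.8,-176.2,22,0)
"
```

```text
t 7.42 p [ 455.2 -176.9   23. ] yaw -0.01 tilt 0.1 F [-0.6  0.3 -1.8] w 51.2
shift [ 0.003 -0.002  0.004] turn -0.0
```

>>> arm_command([
  [[0,0,0.006,0,40],[0,0,0.004,0,40],[0,0,0,0,40]],
])

```text
clock: 7.8
eef_pos: [455.0, -176.9, 21.0]
orientation: [0.001, 0.707, 0.707, 0.0]
wrist_force: [-2.2, 1.8, 8.7]
gripper_width: 51.4
```

>>> arm_command([
  [[0,0,0,0,85],[0,0,0,0,85],[0,0,0,0,85],[0,0,-0.08,0,85],[0,0,-0.2,0,85]],
])

```text
clock: 8.43
eef_pos: [452.6, -175.9, 88.0]
orientation: [-0.003, 0.707, 0.707, -0.001]
wrist_force: [0.4, -0.7, 0.7]
gripper_width: 85.3
```

>>> arm_command([
  [[0,0,-0.2,0,85],[0.05,0.06,-0.1,0,85],[0.11,0.13,0,0,85],[0.13,0.15,0,0,85],[0.13,0.15,0,0,85]],
])

```text
clock: 9.05
eef_pos: [578.1, -70.7, 164.6]
orientation: [0.0, 0.707, 0.707, 0.0]
wrist_force: [1.0, 0.1, 1.2]
gripper_width: 84.7
```

>>> arm_command([
  [[0.13,0.15,0,0,85],[0.075,0.095,0,0,85],[0,0,0,0,85],[0,0,0,0,85]],
])

```text
clock: 9.55
eef_pos: [637.7, -20.7, 164.2]
orientation: [-0.0, 0.707, 0.707, -0.0]
wrist_force: [-1.1, 0.3, 1.2]
gripper_width: 84.8
```

```bash
python3 -c "
from h import *
go(638.8,-20.7,76,0)
p,d=ctrl.read_camera('side'); x0,y0=200,170; cv2.imwrite('pics/s4.png',cv2.resize(p[y0:y0+150,x0:x0+200,::-1],None,fx=4,fy=4))
W=cloud('side',d);x,y,z=W[...,0],W[...,1],W[...,2]
for n,yc,xc,l in[('gable',-176,455,72),('tube',-21,639,110)]:
  m=(abs(y-yc)<40)&(abs(x-xc)<45)&(z>l)&(z<l+10); q=W[m]; print(n,m.sum(),((q.min(0)+q.max(0))/2).round(1),q.mean(0).round(1),np.median(z[m]))
"
```

```text
t 9.55 p [637.7 -20.7 164.2] yaw -0.01 tilt 0.06 F [-1.1  0.3  1.2] w 84.8
shift [-0.     0.005  0.353] turn -0.0
gable 139 [ 456.4 -176.4   77. ] [ 455.7 -177.4   75.4] 74.56017207376522
tube 232 [641.7 -22.  115.1] [640.3 -23.7 116. ] 116.12202381913971
```

View pics/s4.png

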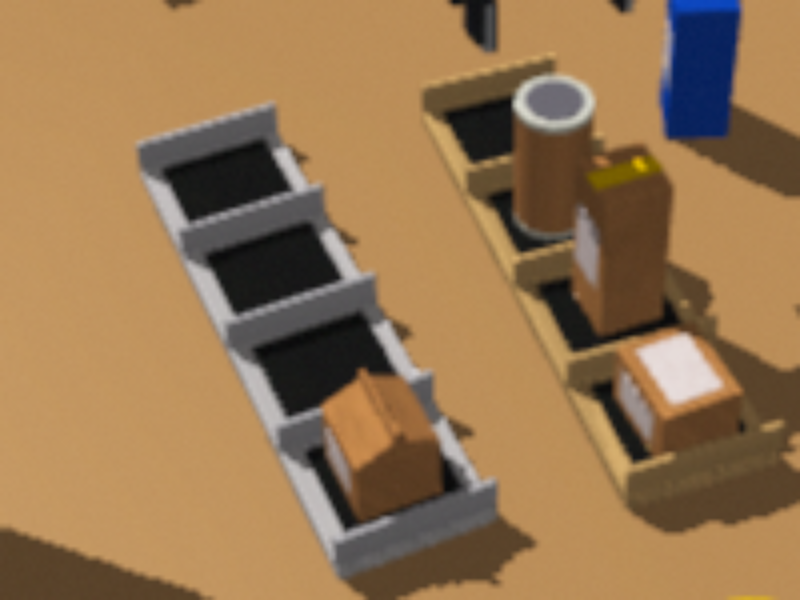

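The gable box stands upright and centred in the right-end bay, at crop (382,440). Next is the tube, at crop (553,155).

>>> arm_command([
  [[0,0.006,0.08,0,85],[0,0,0.13,0,85],[0,0,0.1,0,85],[0,0,0.043,0,85],[0,0,0,0,85]],
])

```text
clock: 10.22
eef_pos: [639.1, -20.9, 76.2]
orientation: [-0.0, 0.707, 0.707, -0.0]
wrist_force: [0.3, -0.5, 0.1]
gripper_width: 84.9
```

>>> arm_command([
  [[0,0,0,0,70],[0,0,0,0,40],[0,0,0,0,40],[0,0,0,0,40],[0,0,0,0,40]],
])

```text
clock: 10.85
eef_pos: [640.6, -20.5, 77.7]
orientation: [0.001, 0.707, 0.707, 0.001]
wrist_force: [0.4, 0.3, 6.5]
gripper_width: 49.4
```

```bash
python3 -c "
from h import *
go(454.8,-86.4,220,0)"
```

```text
t 10.85 p [640.6 -20.5  77.7] yaw -0.01 tilt 0.14 F [0.4 0.3 6.5] w 49.4
shift [-0.264 -0.742 -0.571] turn -0.0
```

>>> arm_command([
  [[0,0,-0.05,0,40],[0,0,-0.12,0,40],[0,0,-0.16,0,40],[0,0,-0.14,0,40],[0,0,-0.05,0,40]],
])

```text
clock: 11.48
eef_pos: [640.5, -20.4, 209.0]
orientation: [0.001, 0.707, 0.707, 0.001]
wrist_force: [0.5, 0.6, -0.7]
gripper_width: 49.4
```

>>> arm_command([
  [[-0.03,-0.08,0,0,40],[-0.05,-0.14,0,0,40],[-0.06,-0.17,0,0,40],[-0.06,-0.17,0,0,40],[-0.044,-0.13,0,0,40]],
])

```text
clock: 12.1
eef_pos: [465.0, -81.7, 205.3]
orientation: [-0.001, 0.707, 0.707, -0.001]
wrist_force: [-0.5, 0.0, -1.1]
gripper_width: 49.4
```

>>> arm_command([
  [[-0.02,-0.05,0,0,40],[0,0,0,0,40],[0,0,0,0,40]],
])

```text
clock: 12.48
eef_pos: [455.7, -86.2, 206.0]
orientation: [-0.0, 0.707, 0.707, 0.0]
wrist_force: [-0.1, -0.1, -2.1]
gripper_width: 48.9
```

```bash
python3 -c "
from h import *
go(454.8,-86.4,78,0)
p,d=ctrl.read_camera('side'); x0,y0=200,170; cv2.imwrite('pics/s5.png',cv2.resize(p[y0-30:y0+120,x0:x0+200,::-1],None,fx=3,fy=3))
"
```

```text
t 12.47 p [455.7 -86.2 206. ] yaw 0.01 tilt 0.01 F [-0.1 -0.1 -2.1] w 48.9
shift [-0.001 -0.004  0.512] turn 0.0
```

View pics/s5.png

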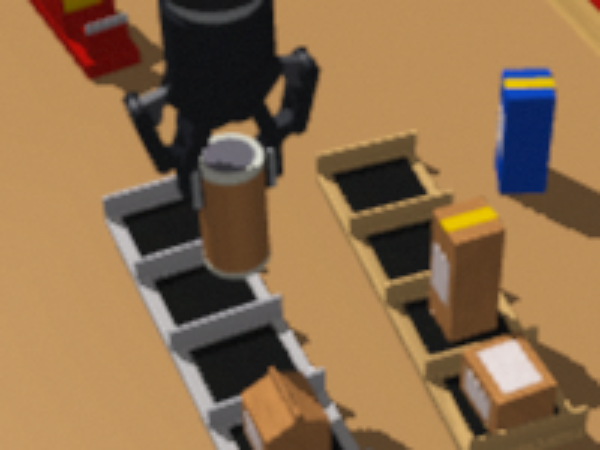

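The tube is held upright at crop (235,205), and the second bay from the right at (245,355) is free. Lowering it.

>>> arm_command([
  [[-0.001,-0.004,0.08,0,40],[0,0,0.14,0,40],[0,0,0.14,0,40],[0,0,0.09,0,40],[0,0,0.04,0,40]],
])

```text
clock: 13.15
eef_pos: [453.6, -86.2, 82.2]
orientation: [-0.001, 0.707, 0.707, -0.001]
wrist_force: [0.4, -0.1, -2.0]
gripper_width: 49.4
```

>>> arm_command([
  [[0,0,0.012,0,40],[0,0,0.006,0,40],[0,0,0,0,40],[0,0,0,0,40]],
])

```text
clock: 13.65
eef_pos: [454.1, -86.7, 79.9]
orientation: [0.0, 0.707, 0.707, 0.0]
wrist_force: [-0.1, -0.4, -1.5]
gripper_width: 48.6
```

>>> arm_command([
  [[0,0,0.006,0,40],[0,0,0.004,0,40],[0,0,0,0,40]],
])

```text
clock: 14.02
eef_pos: [454.0, -86.7, 77.7]
orientation: [0.0, 0.707, 0.707, 0.0]
wrist_force: [-1.4, 0.2, 4.6]
gripper_width: 49.3
```

>>> arm_command([
  [[0,0,0,0,60],[0,0,0,0,85],[0,0,0,0,85],[0,0,0,0,85],[0,0,-0.05,0,85]],
])

```text
clock: 14.65
eef_pos: [453.0, -86.5, 88.9]
orientation: [-0.001, 0.707, 0.707, -0.001]
wrist_force: [0.7, 1.1, 1.0]
gripper_width: 85.3
```

>>> arm_command([
  [[0,0,-0.15,0,85],[0,0,-0.16,0,85],[-0.01,0.08,-0.02,0,85],[-0.02,0.15,0,0,85],[-0.03,0.18,0,0,85]],
])

```text
clock: 15.28
eef_pos: [557.4, -101.8, 173.5]
orientation: [0.001, 0.707, 0.707, 0.001]
wrist_force: [0.3, -0.3, 1.0]
gripper_width: 84.8
```

>>> arm_command([
  [[-0.02,0.18,0,0,85],[-0.02,0.154,0,0.028,85],[0,0,0,0,85],[0,0,0,0,85]],
])

```text
clock: 15.78
eef_pos: [639.2, -111.6, 172.0]
orientation: [-0.0, 0.722, 0.691, -0.0]
wrist_force: [0.1, -0.5, -0.3]
gripper_width: 85.1
```

```bash
python3 -c "
from h import *
go(640,-112,89,-2.5)
p,d=ctrl.read_camera('side'); x0,y0=200,170; cv2.imwrite('pics/s6.png',cv2.resize(p[y0-30:y0+150,x0:x0+200,::-1],None,fx=3,fy=3))
W=cloud('side',d);x,y,z=W[...,0],W[...,1],W[...,2]
for n,yc,xc,l in[('tube',-86,455,110),('tall',-112,640,125)]:
  m=(abs(y-yc)<35)&(abs(x-xc)<35)&(z>l)&(z<l+10); q=W[m]; print(n,m.sum(),cv2.minAreaRect(q[:,:2].astype(np.float32)),q.mean(0).round(1),np.median(z[m]))
"
```

```text
t 15.78 p [ 639.2 -111.6  172. ] yaw -2.51 tilt 0.04 F [ 0.1 -0.5 -0.3] w 85.1
shift [-0.002  0.004  0.332] turn -0.0
tube 296 ((454.7206115722656, -88.12552642822266), (50.807769775390625, 49.34061050415039), 41.019020080566406) [454.7 -89.6 116.1] 116.20759378296907
tall 271 ((642.3153076171875, -113.44468688964844), (46.414634704589844, 44.18387222290039), 89.73837280273438) [ 641.8 -114.9  130.7] 130.84117643050547
```

View pics/s6.png

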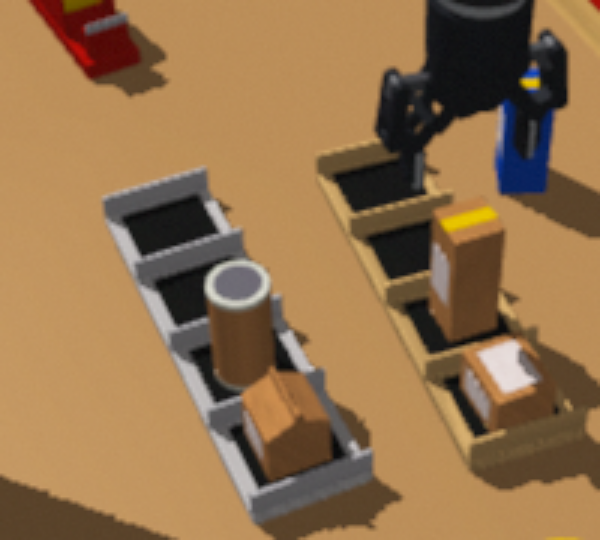

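The tube stands upright and centred in its bay at crop (240,320). The fingers are above the tall carton at (468,265), behind it in view. Descending.

>>> arm_command([
  [[-0.002,0.004,0.08,0,85],[0,0,0.12,0,85],[0,0,0.09,0,85],[0,0,0.042,0,85],[0,0,0,0,85]],
])

```text
clock: 16.45
eef_pos: [639.9, -112.1, 89.0]
orientation: [-0.0, 0.723, 0.691, -0.0]
wrist_force: [0.8, -0.2, 0.6]
gripper_width: 85.1
```

>>> arm_command([
  [[0,0,0,0,70],[0,0,0,0,30],[0,0,0,0,30],[0,0,0,0,30],[0,0,0,0,30]],
])

```text
clock: 17.08
eef_pos: [641.4, -112.3, 89.9]
orientation: [0.001, 0.723, 0.691, 0.001]
wrist_force: [0.8, 0.1, 5.9]
gripper_width: 43.4
```

```bash
python3 -c "
from h import *
go(454.8,2.9,220,0)"
```

```text
t 17.07 p [ 641.4 -112.3   89.9] yaw -2.53 tilt 0.11 F [0.8 0.1 5.9] w 43.4
shift [ 0.427 -0.765 -0.522] turn -0.028
```

>>> arm_command([
  [[0,0,-0.05,0,30],[0,0,-0.12,0,30],[0,0,-0.16,0,30],[0,0,-0.14,0,30],[0,0,-0.05,-0.028,30]],
])

```text
clock: 17.7
eef_pos: [641.1, -112.2, 221.5]
orientation: [0.001, 0.707, 0.707, 0.001]
wrist_force: [0.1, 0.8, -3.4]
gripper_width: 43.4
```

>>> arm_command([
  [[0.04,-0.07,0,0,30],[0.08,-0.13,0,0,30],[0.1,-0.16,0,0,30],[0.1,-0.16,0,0,30],[0.08,-0.13,0,0,30]],
])

```text
clock: 18.32
eef_pos: [476.2, -11.4, 218.8]
orientation: [-0.0, 0.707, 0.707, -0.0]
wrist_force: [-0.4, 0.5, -2.0]
gripper_width: 43.6
```

>>> arm_command([
  [[0.06,-0.093,0,0,30],[0,0,0,0,30],[0,0,0,0,30]],
])

```text
clock: 18.7
eef_pos: [455.2, 2.7, 219.0]
orientation: [0.0, 0.707, 0.707, 0.0]
wrist_force: [0.6, -0.2, -2.8]
gripper_width: 43.5
```

```bash
python3 -c "
from h import *
go(454.8,3,91,0)
p,d=ctrl.read_camera('side'); x0,y0=200,170; cv2.imwrite('pics/s7.png',cv2.resize(p[y0-70:y0+110,x0:x0+200,::-1],None,fx=3,fy=3))
"
```

```text
t 18.7 p [455.2   2.7 219. ] yaw -0.0 tilt 0.02 F [ 0.6 -0.2 -2.8] w 43.5
shift [ 0.001 -0.002  0.512] turn -0.0
```

View pics/s7.png

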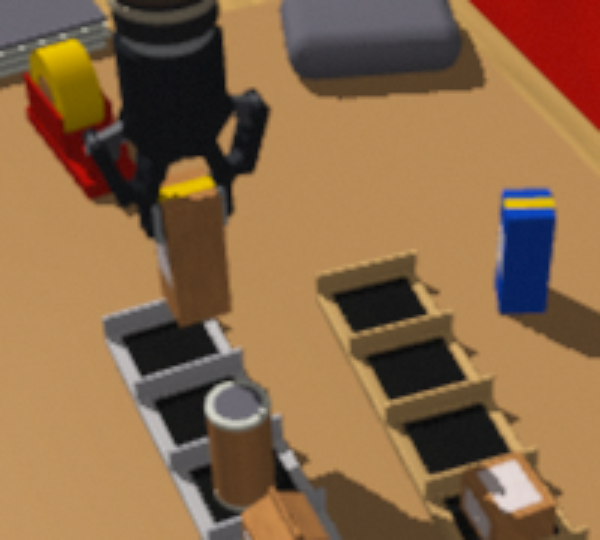

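The tall carton is held upright at crop (195,250), and its bay at (200,410) is free. Lowering it.

>>> arm_command([
  [[0.001,-0.002,0.08,0,30],[0,0,0.14,0,30],[0,0,0.14,0,30],[0,0,0.09,0,30],[0,0,0.04,0,30]],
])

```text
clock: 19.38
eef_pos: [454.1, 2.6, 94.7]
orientation: [-0.001, 0.707, 0.707, -0.001]
wrist_force: [0.5, -0.1, -2.9]
gripper_width: 43.2
```

>>> arm_command([
  [[0,0,0.012,0,30],[0,0,0.008,0,30],[0,0,0,0,30],[0,0,0,0,30]],
])

```text
clock: 19.88
eef_pos: [454.9, 3.1, 91.9]
orientation: [0.0, 0.707, 0.707, 0.0]
wrist_force: [0.2, -0.4, -3.0]
gripper_width: 43.4
```

>>> arm_command([
  [[0,0,0.006,0,30],[0,0,0.004,0,30],[0,0,0,0,30]],
])

```text
clock: 20.25
eef_pos: [454.8, 3.1, 89.8]
orientation: [0.0, 0.707, 0.707, 0.0]
wrist_force: [-2.0, 0.3, 4.8]
gripper_width: 43.1
```

>>> arm_command([
  [[0,0,0,0,55],[0,0,0,0,85],[0,0,0,0,85],[0,0,0,0,85],[0,0,-0.05,0,85]],
])

```text
clock: 20.88
eef_pos: [453.7, 3.1, 100.9]
orientation: [-0.001, 0.707, 0.707, -0.001]
wrist_force: [-0.4, 0.6, -0.2]
gripper_width: 84.8
```

>>> arm_command([
  [[0,0,-0.16,0,85],[0,0,-0.16,0,85],[-0.05,0.04,-0.02,0,85],[-0.12,0.1,0,0,85],[-0.16,0.13,0,0,85]],
])

```text
clock: 21.5
eef_pos: [522.6, -80.2, 186.6]
orientation: [0.0, 0.707, 0.708, 0.0]
wrist_force: [0.0, 0.4, 1.2]
gripper_width: 84.7
```

>>> arm_command([
  [[-0.17,0.14,0,0,85],[-0.17,0.14,0,0,85],[-0.12,0.1,0,0,85],[-0.056,0.041,0,0,85],[0,0,0,0,85]],
])

```text
clock: 22.12
eef_pos: [627.3, -209.8, 184.7]
orientation: [-0.001, 0.708, 0.706, -0.0]
wrist_force: [-0.6, 0.2, -0.8]
gripper_width: 85.0
```

```bash
python3 -c "
from h import *
go(627.8,-208.5,20,0)
p,d=ctrl.read_camera('side'); x0,y0=200,170; cv2.imwrite('pics/s8.png',cv2.resize(p[y0-30:y0+150,x0:x0+200,::-1],None,fx=3,fy=3))
W=cloud('side',d);x,y,z=W[...,0],W[...,1],W[...,2]
for n,yc,xc,l in[('tall',3,455,125),('low',-208,628,55)]:
  m=(abs(y-yc)<38)&(abs(x-xc)<38)&(z>l)&(z<l+10); q=W[m]; print(n,m.sum(),cv2.minAreaRect(q[:,:2].astype(np.float32)),q.mean(0).round(1),np.median(z[m]))
"
```

```text
t 22.12 p [ 627.3 -209.8  184.7] yaw -0.11 tilt 0.11 F [-0.6  0.2 -0.8] w 85.0
shift [0.005 0.003 0.659] turn -0.001
tall 257 ((456.4401550292969, 2.2604312896728516), (48.55523681640625, 46.794288635253906), 85.22418975830078) [4.561e+02 2.000e-01 1.307e+02] 130.74020995497096
low 486 ((631.3406982421875, -210.2723388671875), (65.33833312988281, 54.238582611083984), 89.52722930908203) [ 629.8 -212.1   60.8] 61.06019013913823
```

View pics/s8.png

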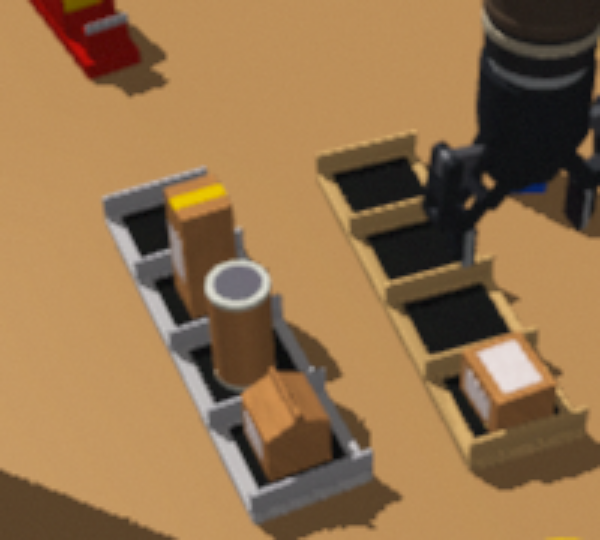

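The tall carton stands upright in its bay at crop (200,245). The gripper is over the low carton at (508,385). Descending.

>>> arm_command([
  [[0.003,0.002,0.1,0,85],[0,0,0.18,0,85],[0,0,0.18,0,85],[0,0,0.13,0,85],[0,0,0.05,0,85]],
])

```text
clock: 22.8
eef_pos: [625.8, -206.4, 24.4]
orientation: [-0.002, 0.707, 0.707, -0.001]
wrist_force: [-0.0, -0.6, 0.5]
gripper_width: 84.8
```

>>> arm_command([
  [[0,0,0.015,0,85],[0,0,0,0,85]],
])

```text
clock: 23.05
eef_pos: [628.4, -207.7, 24.0]
orientation: [0.001, 0.707, 0.707, 0.0]
wrist_force: [0.5, 0.4, 0.1]
gripper_width: 84.9
```

>>> arm_command([
  [[0,0,0,0,70],[0,0,0,0,40],[0,0,0,0,40],[0,0,0,0,40],[0,0,0,0,40]],
])

```text
clock: 23.68
eef_pos: [628.6, -208.0, 24.0]
orientation: [0.001, 0.707, 0.707, 0.001]
wrist_force: [0.6, -0.5, 5.4]
gripper_width: 51.2
```

```bash
python3 -c "
from h import *
go(454.8,92.4,180,0)"
```

```text
t 23.68 p [ 628.6 -208.    24. ] yaw -0.01 tilt 0.14 F [ 0.6 -0.5  5.4] w 51.2
shift [ 1.201 -0.694 -0.627] turn -0.0
```

>>> arm_command([
  [[0,0,-0.05,0,40],[0,0,-0.12,0,40],[0,0,-0.17,0,40],[0,0,-0.16,0,40],[0,0,-0.1,0,40]],
])

```text
clock: 24.3
eef_pos: [627.8, -207.8, 175.0]
orientation: [0.001, 0.707, 0.707, 0.0]
wrist_force: [0.8, 0.0, -2.0]
gripper_width: 51.5
```

>>> arm_command([
  [[0.06,-0.035,0,0,40],[0.13,-0.075,0,0,40],[0.16,-0.092,0,0,40],[0.16,-0.092,0,0,40],[0.16,-0.092,0,0,40]],
])

```text
clock: 24.92
eef_pos: [528.5, -38.3, 170.7]
orientation: [-0.001, 0.707, 0.707, -0.001]
wrist_force: [0.0, 0.5, -1.9]
gripper_width: 51.1
```

>>> arm_command([
  [[0.16,-0.092,0,0,40],[0.16,-0.092,0,0,40],[0.13,-0.075,0,0,40],[0.085,-0.048,0,0,40],[0,0,0,0,40]],
])

```text
clock: 25.55
eef_pos: [452.0, 94.8, 171.1]
orientation: [-0.001, 0.706, 0.708, -0.001]
wrist_force: [1.3, 0.1, -2.8]
gripper_width: 51.4
```

>>> arm_command([
  [[0,0,0,0,40],[0,0,0,0,40]],
])

```text
clock: 25.8
eef_pos: [454.4, 93.0, 172.0]
orientation: [-0.0, 0.708, 0.707, -0.0]
wrist_force: [0.4, -0.7, -3.7]
gripper_width: 51.0
```

```bash
python3 -c "
from h import *
go(454.8,93.2,24,0)
p,d=ctrl.read_camera('side'); x0,y0=170,170; cv2.imwrite('pics/s9.png',cv2.resize(p[y0-70:y0+110,x0:x0+200,::-1],None,fx=3,fy=3))
"
```

```text
t 25.8 p [454.4  93.  172. ] yaw -0.07 tilt 0.04 F [ 0.4 -0.7 -3.7] w 51.0
shift [0.001 0.002 0.592] turn -0.001
```

View pics/s9.png

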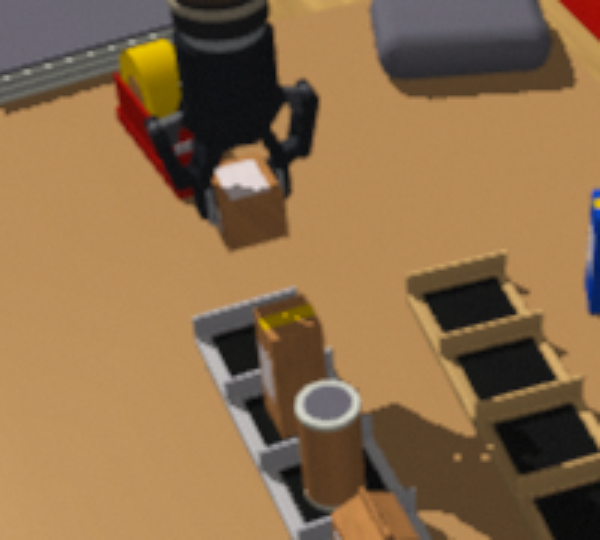

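The low carton is held level at crop (250,200), above the free left-end bay at (240,350). Lowering it.

>>> arm_command([
  [[0.001,0.002,0.08,0,40],[0,0,0.16,0,40],[0,0,0.16,0,40],[0,0,0.12,0,40],[0,0,0.05,0,40]],
])

```text
clock: 26.48
eef_pos: [454.0, 93.0, 28.3]
orientation: [-0.001, 0.708, 0.707, -0.001]
wrist_force: [-0.3, 0.1, -2.6]
gripper_width: 51.6
```

>>> arm_command([
  [[0,0,0.014,0,40],[0,0,0.006,0,40],[0,0,0,0,40],[0,0,0,0,40]],
])

```text
clock: 26.98
eef_pos: [455.6, 94.0, 25.8]
orientation: [0.0, 0.707, 0.707, 0.001]
wrist_force: [-0.5, 0.4, -2.0]
gripper_width: 51.1
```

>>> arm_command([
  [[-0.002,-0.002,0.006,0,40],[0,0,0.004,0,40],[0,0,0,0,40]],
])

```text
clock: 27.35
eef_pos: [454.9, 93.5, 23.9]
orientation: [0.0, 0.707, 0.707, 0.001]
wrist_force: [-3.5, -0.5, 8.8]
gripper_width: 51.5
```

Contact made. Releasing, rising, and retreating to the clear left side.

>>> arm_command([
  [[0,0,0,0,60],[0,0,0,0,85],[0,0,0,0,85],[0,0,0,0,85],[0,0,-0.06,0,85]],
])

```text
clock: 27.98
eef_pos: [453.5, 93.1, 37.1]
orientation: [-0.001, 0.707, 0.707, -0.001]
wrist_force: [0.9, 0.3, 1.0]
gripper_width: 85.1
```

>>> arm_command([
  [[0,0,-0.16,0,85],[0,0,-0.2,0,85],[0,0,-0.2,0,85],[0,0,-0.2,0,85],[0,-0.1,-0.05,0,85]],
])

```text
clock: 28.6
eef_pos: [431.3, 93.6, 244.4]
orientation: [0.002, 0.707, 0.707, 0.003]
wrist_force: [-0.8, 0.5, -1.5]
gripper_width: 85.2
```

>>> arm_command([
  [[0.1,-0.15,0,0,85],[0.15,-0.15,0,0,85],[0.15,-0.15,0,0,85],[0.1,-0.1,0,0,85],[0,0,0,0,85]],
])

```text
clock: 29.22
eef_pos: [290.7, 219.4, 241.2]
orientation: [0.0, 0.706, 0.709, 0.001]
wrist_force: [0.1, 0.1, 0.8]
gripper_width: 84.9
```

```bash
python3 -c "
from h import *
go(454.8,93.2,24,0)
p,d=ctrl.read_camera('side'); cv2.imwrite('pics/s10.png',cv2.resize(p[150:360,200:480,::-1],None,fx=2,fy=2))
p,d=ctrl.read_camera('top'); t=cv2.resize(p[152:272,270:430,::-1],None,fx=4,fy=4); cv2.imwrite('pics/t10.png',np.vstack([t]))
W=cloud('top',d);x,y,z=W[...,0],W[...,1],W[...,2]
for n,yc,l,h in[('low',92,53,68),('tall',3,124,138),('tube',-86,108,122),('gable',-176,55,90)]:
  m=(abs(y-yc)<42)&(abs(x-455)<42)&(z>l)&(z<h); q=W[m]; print(n,m.sum(),cv2.minAreaRect(q[:,:2].astype(np.float32)),q.mean(0).round(1),np.median(z[m]).round(1))
"
```

```text
t 29.23 p [290.7 219.4 241.2] yaw 0.24 tilt 0.09 F [0.1 0.1 0.8] w 84.9
shift [-0.509  0.653  0.869] turn 0.003
low 521 ((453.66302490234375, 90.7962417602539), (61.23348617553711, 50.202171325683594), 88.82160186767578) [453.4  90.9  59.9] 59.9
tall 353 ((454.0508117675781, 2.8956527709960938), (42.332061767578125, 42.15351867675781), 88.77930450439453) [453.7   3.2 130.2] 130.1
tube 356 ((452.7469482421875, -87.46475982666016), (47.88738250732422, 47.42474365234375), 88.4419174194336) [452.8 -86.9 115.1] 115.1
gable 463 ((453.7527160644531, -175.11204528808594), (52.0172004699707, 53.66731262207031), 0.34012162685394287) [ 453.  -173.9   69.2] 68.8
```

View pics/s10.png

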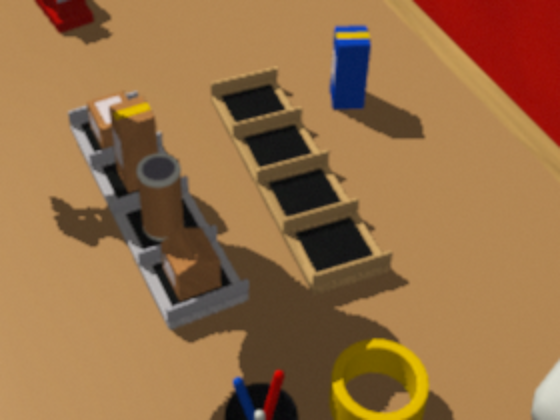

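View pics/t10.png

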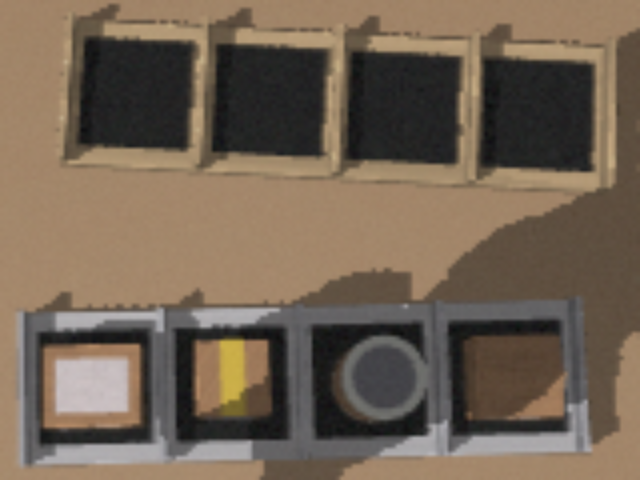

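All four stand upright in their bays, each within about 2 mm of the mat centre. Both views show the packing rack empty and the bystanders untouched. Handing in.

```bash
python3 -c "
from station import ctrl
print(ctrl.finish_job())"
```

```text
the job is handed in; nothing more can be done
None
```

All four parcels now stand in reverse order on the dispatch rack. From the left they are low carton, tall carton, tube, gable box. I handed the job in at about 29 s with the gripper open and clear of everything.

- **Position:** the last top-camera check put every parcel within about 2 mm of its mat centre.
- **Upright and square:** top heights were 60, 130 and 115 mm for the low carton, tall carton and tube, as expected for parcels standing on the mats. The gable box's outline and height also match an upright box. All three boxes are within about 1.5° of square.
- **Bystanders:** the final pictures show the packing rack empty and the blue look-alike standing. The tape dispenser and pen pot are only partly in frame there. I saw no sign that the arm came near them or the tape roll.
- **Forces:** contact when setting parcels down read at most about 9 N at the wrist.
- **Disagreement:** the side camera read about 1 to 3 mm off from the top camera throughout, roughly the size of the 2 mm calibration tolerance. No check failed.

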